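# Tip bearing balls into the tray with the flap lever

### The job

Press the yellow pad on the long end of the lever down with the fingertips, smoothly, so that the heavy steel flap tips and all three bearing balls roll into the red tray. Then let the lever up gently until the flap is fully down again, not slamming, and move clear. Do not lift the lever out of its fork, do not touch the flap or the balls, and leave everything else on the bench where it is.

Things in the scene. Friction and masses are not known exactly. Their poses are not given: they have to be found in the camera images.
- tipper: tipping station fixed to the bench: (all lengths in mm) blue frame 590 long (x), 180 wide, with lever, flap and red tray in a row. Origin at bench level under the lever's pin; z up; x runs from the lever's long end to the tray. At x = 0 the fork for the pin, 90 high; at x = 225 the flap's hinge posts, 103 high; at x = -203, under the pad, a rubber stop 14 high
- lever: loose dark steel bar 280 long, 20 wide, lying with a cross pin in the open-topped fork; short end (68 from the pin) under the flap's lug, long end along the tipper's -x, slanting up 0.30 rad. Origin at the pin's centre, 75 above the bench; axes parallel to the tipper's at rest. Turns about the pin (tipper's y); 3 to 9 N on the pad press it; the flap's weight swings it back
- pad (a point): centre of the top face of the yellow press pad on the lever's long end, pad 44 x 40, 8 thick, parallel to the bar. At rest about 145 above the bench and 193 from the pin along the tipper's -x; it moves on an arc about the pin. Pressed to about 50 above the bench, the flap is about 0.2 rad up; on the rubber stop it is about 30 above the bench
- flap (a joint): angle in rad of the heavy steel flap (3.6 kg, 150 x 140, rims on three sides, top face 85 above the bench) about its hinge on the tray side: 0 = fully down, grows as its lever side rises, 0.4 at most. At 0 it slopes 0.07 away from the tray; above about 0.1 the balls roll to the tray. It falls shut if the lever is let go. About 0.4 rad per rad of lever
- lug (a point): top side of the flap's lug, the 45 wide steel tongue that lies on the lever's short end
- tray (a point): centre of the inner floor of the red catch tray, 13 above the bench, inside 109 (x) x 150 (y), walls 60 to 88 above the bench, beyond the flap's open edge
- ball0_center (a point): centre of a loose 30 mm steel bearing ball (110 g), at the start on the flap against its rim
- ball1_center (a point): centre of a loose 30 mm steel bearing ball (110 g), at the start on the flap against its rim
- ball2_center (a point): centre of a loose 30 mm steel bearing ball (110 g), at the start on the flap against its rim
- spray_can: small green-labelled can, 52 across, 100 high, standing beside the lever; origin at the centre of its underside; leave alone
- carton: closed cardboard carton 110 x 80 x 60, origin at the centre of its underside; leave alone
- wrench: steel wrench lying on the bench; leave alone
- screwdriver: screwdriver lying on the bench; leave alone
- mug: blue mug 80 across, 90 high, origin at the centre of its underside; leave alone

How it is judged:
By the outcome, as a careful person would: the job done as asked, in the order asked, and still so for the second after the job is handed in, with the robot touching nothing.
It also fails if it takes over 40 s, if anything falls off the work surface, if the arm or the gripper's body presses on something with over 40 N, if the wrist force passes 120 N, or if a joint passes its speed limit or range.

### The arm

A 6-joint arm with a two-finger parallel gripper is mounted at the origin on the work surface. World frame = base frame: x ahead of the robot, y to its left, z up, the work surface at z = 0. Lengths are in mm, angles in rad, forces in N, time in s.
With the tool pointing down it reaches from about 350 to 975 mm from the base axis. Payload 7.1 kg.
Tool frame: the origin (TCP) lies between the finger pads; the fingertips stand 17 mm ahead of it and the grasp point (between the pads) lies 2 mm behind it; z points along the fingers, y is the line along which they close (so a half turn about z gives the same grasp; the last joint's range is limited). The gripper opens to 88 mm and grips with 3 to 60 N. Pads are 20 mm wide; open, the fingers measure 115 mm over their backs; the gripper's body (75 mm by 178 mm) begins 61 mm behind the grasp point.
Start: joints at [-1.175, 0.423, 1.63, -0, 1.089, -0.019], TCP at [251.895, -571.974, 239.675] pointing down, gripper open.
Joint ranges: [-3, 3], [-0.9, 2.11], [0.09, 2.58], [-1.31, 4.45], [0.11, 2.69], [-2.54, 2.54]. Speed limits (rad/s): [2.39, 2.39, 3.01, 3.14, 3.14, 3.14].

### API

Orientations are given as a rotation vector (axis times angle).
In Python, from workcell import ctrl, optics gives the robot as it stands (ctrl), with the cameras (optics).
- The arm moves only by the shell command python3 jog.py 'ROWS' [OPENING]. ROWS is one flat JSON list of numbers that holds 1 to 5 rows one after another, with no inner brackets; each row has 6 numbers: dx, dy, dz in a scale on which 1.0 is 0.8 m, then a rotation vector rx, ry, rz in shares of 4 rad (1.0 is 4 rad); each row shifts and turns the commanded pose from where the row before left it, along the tool's axes as they then stand; what a row does not reach is not made up. A row lasts 1/12 s, in which the tool goes at most 41.7 mm and 0.125 rad, less where a joint would pass 70% of its speed; a pose out of reach is approached as far as the arm can. OPENING is the finger opening in mm, set as the command begins (- or left out keeps the last). The fingers move at their own pace and stop on an object; the grip force is fixed at half the most. Time passes only in rows, so rows that do not move let the fingers close. It prints the time, the measured TCP pose, the force, the opening and the grip force at its end. Shift and turn numbers lie between -1 and 1, and a call with a number outside is refused. Input that does not fit is refused with a message, and nothing moves.
- ctrl.get_obs(): the state, without advancing time (a new reading comes with each control period).
- optics.get_image(name): name is "scene" or "top" or "wrist"; returns a dict with "img" (480x640x3 uint8, red, green, blue), "fx", "fy", "cx", "cy" (pixels), "R" (3x3) and "t" (3): a world point X has camera coordinates R X + t. Camera axes: x right, y down, z forward; pixel columns grow to the right and rows downward; lengths in mm; the calibration is good to about 2 mm. A picture is of the moment at which its call begins. There is no depth.
- ctrl.close_job(): hands the job in; it is judged then, once.
The state is a dict: "t": time; "qpos": joint angles; "qvel": joint speeds; "joint_torque": joint torques, N m; "ee_pos": TCP position; "orientation": TCP orientation; "ft_force": force on the tool from outside, world axes, zero at the start; "moment": the same for the moment, N m; "width": finger opening in mm; "grasp_force": force on a finger pad.
Only numpy, scipy, OpenCV 4.12 (cv2) and the standard library are available. Lean on these libraries where they do the work, as an engineer would, in place of code of your own. Each camera call takes 0.05 s, during which the arm holds its last target. There are 200 camera calls.

## Working session

There is one attempt and no reset: what is moved stays moved. The work goes in short steps, Python scripts to look and compute and a shell command to move; the robot and the scene stay as the last step left them, time stands still between calls to the robot, and variables do not carry over. Pictures are saved under pics/ and viewed, at most 10 in all, crops included, and the job is handed in when it is done.

```bash
mkdir -p pics; ls; python3 - <<'E'
from workcell import ctrl, optics
import cv2
for n in("scene","top"):
    d=optics.get_image(n);cv2.imwrite(f"pics/{n}0.png",d["img"][:,:,::-1]);print(n,d["fx"],d["cx"],d["cy"],d["R"],d["t"])
o=ctrl.get_obs();print(o)
E
```

```text
jog.py
pics
workcell.py
scene 520.053582237692 317.334964411628 229.64708800218182 [[ 0.84466432  0.53528166 -0.00396515]
 [ 0.36707585 -0.58459838 -0.72353303]
 [-0.38961199  0.60968703 -0.69027837]] [-489.10711253 -140.81153522 1357.92568072]
top 562.1841826316386 319.15973926753895 240.02342145017798 [[-0.02184589 -0.99972905  0.00803659]
 [-0.98828072  0.02037962 -0.15128084]
 [ 0.15107606 -0.01124727 -0.98845815]] [   6.68604302  588.84722759 1277.15689527]
{'t': 0.1, 'qpos': array([-1.17502242e+00,  4.23786017e-01,  1.63060284e+00, -2.61165718e-05,
        1.08856509e+00, -1.90275346e-02]), 'qvel': array([-0.00065957, -0.00301653, -0.00275641,  0.00067016,  0.00073209,
        0.00029873]), 'joint_torque': array([ 3.08713161e-04, -5.45614922e+01, -2.74324661e+01,  6.45172619e-02,
        1.87178969e-02, -1.33815041e-05]), 'ee_pos': array([ 251.70118349, -571.56492436,  238.97013279]), 'orientation': array([-3.07295835e+00, -6.46651565e-01,  4.35928200e-04]), 'ft_force': array([1.34004826, 0.00981358, 0.54765916]), 'moment': array([-0.01132306, -0.00771173, -0.00830928]), 'grasp_force': 0.0, 'width': 87.94334003649514}
```

View pics/scene0.png

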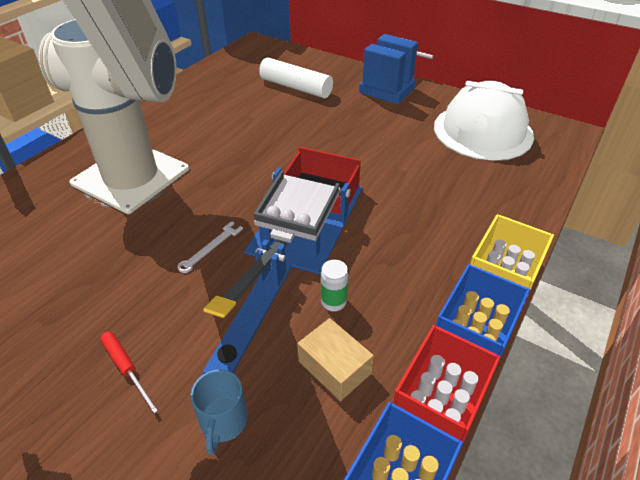

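View pics/top0.png

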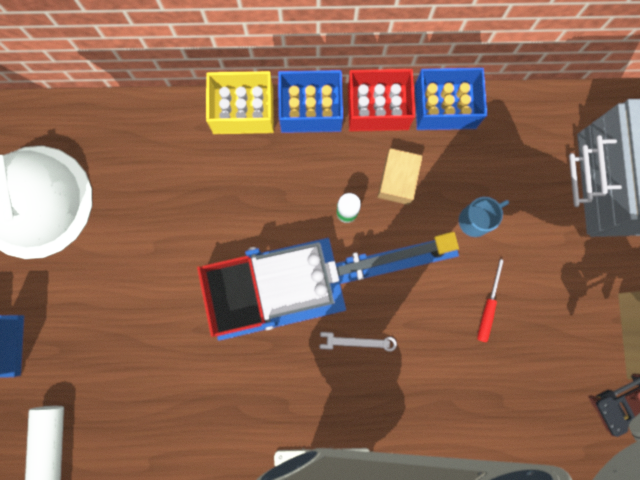

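The scene view shows the pad at about (220,307), the rubber stop at (227,354), and the mug close by at (218,405). In the top view the pad is at (447,243), the fork at (350,267), the mug at (483,215) and the can at (348,207).

```bash
cat > h.py <<'E'
import numpy as np,cv2
from scipy.spatial.transform import Rotation as Rn
from workcell import ctrl, optics
def P(d): return np.array([[d["fx"],0,d["cx"]],[0,d["fy"],d["cy"]],[0,0,1]])@np.c_[d["R"],d["t"]]
def tri(a,pa,b,pb):
    X=cv2.triangulatePoints(P(a),P(b),np.array(pa,float).reshape(2,1),np.array(pb,float).reshape(2,1)).ravel();return X[:3]/X[3]
def proj(d,X):
    p=P(d)@np.r_[X,1];return p[:2]/p[2]
def atz(d,p,z):
    A=P(d);M=np.c_[A[:,:2],-np.r_[p,1]];return np.linalg.solve(M,-(A[:,2]*z+A[:,3]))[:2]
def yellow(d,box):
    x0,y0,x1,y1=box;h=cv2.cvtColor(d["img"],cv2.COLOR_RGB2HSV)
    m=cv2.inRange(h,(18,150,90),(32,255,255));k=np.zeros_like(m);k[y0:y1,x0:x1]=m[y0:y1,x0:x1]
    n,l,s,c=cv2.connectedComponentsWithStats(k);i=1+s[1:,4].argmax();return c[i],s[i],(l==i)
E
python3 - <<'E'
from h import *
s=optics.get_image("scene");t=optics.get_image("top")
cs,ss,ms=yellow(s,(190,280,250,330));ct,st,mt=yellow(t,(425,225,470,265))
print(cs,ss,ct,st);X=tri(s,cs,t,ct);print("pad",X,proj(s,X),proj(t,X))
st_=atz(s,(228,353),14);print("stop",st_)
print("min rect",cv2.minAreaRect(cv2.findNonZero(mt.astype('uint8'))))
for n,p,z in(("mug",(484,215),90),("can",(349,204),100),("fork",(350,266),85),("forkposts",(354,258),90),("fork2",(361,278),90),("hingeA",(252,252),103),("hingeB",(268,327),103)): print(n,atz(t,p,z))
c=np.hstack([cv2.resize(s["img"][230:390,160:310],None,fx=3,fy=3,interpolation=2)[:480],cv2.resize(t["img"][190:310,320:420],None,fx=3,fy=3,interpolation=2)[:1] .repeat(480,0)*0])
c=np.hstack([cv2.resize(s["img"][220:420,170:310],(392,560),interpolation=2),cv2.resize(t["img"][170:370,370:510],(392,560),interpolation=2)])
cv2.imwrite("pics/c1.png",c[:,:,::-1])
E
```

```text
[219.24625268 306.38543897] [203 295  33  23 467] [446.16623377 241.8987013 ] [434 232  25  22 385]
pad [ 564.15277515 -281.42715038  141.84235553] [219.27162712 306.38274846] [446.17851495 241.91022429]
stop [ 567.91177042 -287.69375727]
min rect ((446.1764831542969, 242.2058868408203), (18.91777801513672, 21.585670471191406), 75.96376037597656)
mug [ 632.14204462 -384.16935975]
can [661.9152111 -74.8870718]
fork [521.78623049 -73.87282605]
forkposts [539.22809171 -83.13574981]
fork2 [493.65410771 -97.46433264]
hingeA [555.95551281 145.65538287]
hingeB [389.34838651 111.23577431]
```

View pics/c1.png

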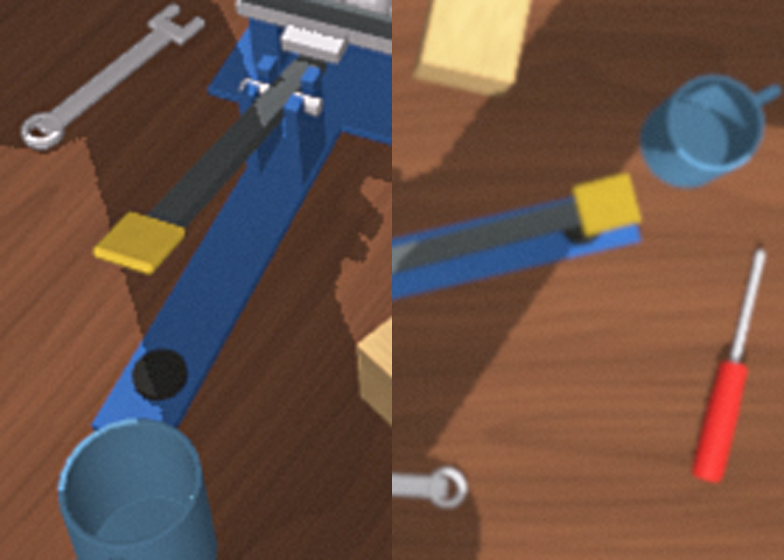

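Measurements:
- **Pad:** (564,-281), z 142, which fits the stated 145.
- **Tipper axis:** the pad-to-hinge distance is 419, against an expected 418, so the axis is u = (-0.218, 0.976).
- **Stop:** my prediction matches the image.

I'll close the fingers, move above the pad at height, then yaw so the gripper body lies across the lever and clears the mug.

The manual's scale: shifts go in shares of 0.8 m and turns go in shares of 4 rad. Converting my numbers, 34 mm is 0.0425, -12 mm is -0.015.

```bash
python3 jog.py '[0.0425, -0.015, 0, 0, 0, 0, 0.0425, -0.015, 0, 0, 0, 0, 0.0425, -0.015, 0, 0, 0, 0, 0.0425, -0.015, 0, 0, 0, 0, 0.0425, -0.015, 0, 0, 0, 0]' 0; python3 jog.py '[0.0425, -0.015, 0, 0, 0, 0, 0.0425, -0.015, 0, 0, 0, 0, 0.0425, -0.015, 0, 0, 0, 0, 0.0425, -0.015, 0, 0, 0, 0, 0.0425, -0.015, 0, 0, 0, 0]'; python3 jog.py '[0.0425, -0.015, 0, 0, 0, 0, 0.035, -0.01, 0, 0, 0, 0, 0, 0, 0, 0, 0, -0.0313, 0, 0, 0, 0, 0, -0.0313, 0, 0, 0, 0, 0, -0.0313]'; python3 jog.py '[0, 0, 0, 0, 0, -0.0313, 0, 0, 0, 0, 0, -0.0313, 0, 0, 0, 0, 0, -0.0313, 0, 0, 0, 0, 0, -0.0313, 0, 0, 0, 0, 0, -0.0313]'; python3 jog.py '[0, 0, 0, 0, 0, -0.0313, 0, 0, 0, 0, 0, -0.0313, 0, 0, 0, 0, 0, -0.0313, 0, 0, 0, 0, 0, 0, 0, 0, 0, 0, 0, 0]'
python3 - <<'E'
from h import *
o=ctrl.get_obs();R=Rn.from_rotvec(o["orientation"]).as_matrix();print(R.round(3),o["qpos"].round(2),o["ft_force"])
pad=np.array([564,-281,145+17+20]);print("to 20 above, tool axes",R.T@(pad-o["ee_pos"]))
E
```

```text
t: 0.62
ee_pos: [384.1, -447.2, 239.6]
orientation: [-3.074, -0.646, 0.0]
ft_force: [0.7, -0.8, 0.2]
width: 58.0
grasp_force: 0.0
t: 1.03
ee_pos: [515.7, -323.7, 239.6]
orientation: [-3.074, -0.647, 0.0]
ft_force: [0.4, -0.9, -0.2]
width: 24.6
grasp_force: 0.0
t: 1.45
ee_pos: [563.8, -281.0, 239.3]
orientation: [-2.895, -1.22, 0.001]
ft_force: [-0.4, 0.5, -0.4]
width: 0.3
grasp_force: 0.0
t: 1.87
ee_pos: [563.3, -281.8, 239.4]
orientation: [-2.381, -2.049, 0.0]
ft_force: [0.0, -0.2, -1.0]
width: 0.4
grasp_force: 0.0
t: 2.28
ee_pos: [563.3, -281.7, 239.5]
orientation: [-1.97, -2.447, 0.0]
ft_force: [0.2, -0.4, -0.7]
width: 0.8
grasp_force: 0.0
[[-0.214  0.977 -0.   ]
 [ 0.977  0.214  0.   ]
 [ 0.    -0.    -1.   ]] [-0.48  0.43  1.62  0.    1.09 -0.7 ] [ 0.17480372 -0.42302032 -0.68854153]
to 20 above, tool axes [ 0.56454683  0.86612075 57.50126398]
```

```bash
python3 jog.py '[0, 0, 0.0188, 0, 0, 0, 0, 0, 0.0188, 0, 0, 0, 0, 0, 0.0188, 0, 0, 0, 0, 0, 0.0125, 0, 0, 0, 0, 0, 0.0063, 0, 0, 0]'; python3 jog.py '[0, 0, 0.0038, 0, 0, 0, 0, 0, 0.0038, 0, 0, 0, 0, 0, 0.0038, 0, 0, 0, 0, 0, 0.0025, 0, 0, 0, 0, 0, 0.0025, 0, 0, 0]'; python3 - <<'E'
from h import *
s=optics.get_image("scene");t=optics.get_image("top")
c=np.hstack([cv2.resize(s["img"][200:400,170:310],(392,560),interpolation=2),cv2.resize(t["img"][170:370,370:510],(392,560),interpolation=2)])
cv2.imwrite("pics/c2.png",c[:,:,::-1])
E
```

```text
t: 2.7
ee_pos: [562.7, -281.5, 178.1]
orientation: [-1.967, -2.447, 0.001]
ft_force: [-0.5, 0.2, 0.2]
width: 0.9
grasp_force: 0.0
t: 3.12
ee_pos: [563.6, -282.0, 167.0]
orientation: [1.965, 2.45, 0.0]
ft_force: [-0.5, 0.8, -0.3]
width: 0.6
grasp_force: 0.0
```

View pics/c2.png

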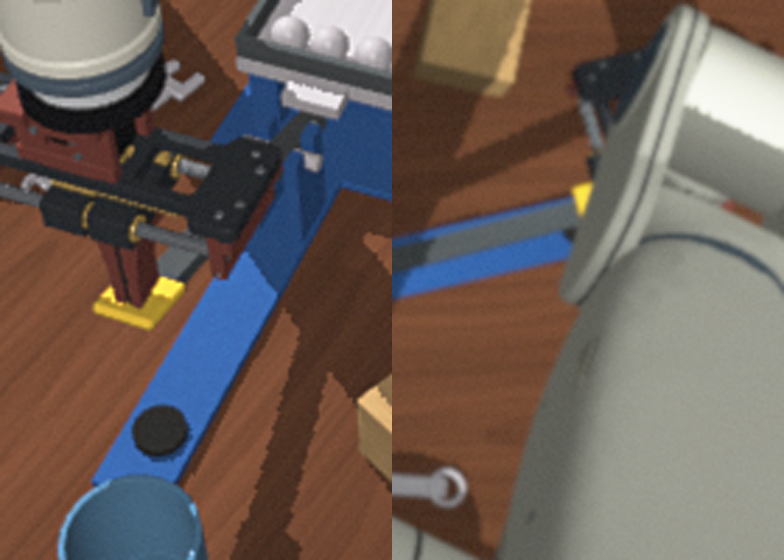

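The fingertips are centred on the pad, at (130,295) in the crop, and nearly touching it. The balls are on the flap and the mug is clear. Now I'll press along the arc.

In the tool's units: 3 mm is 0.0038, 2 mm is 0.0025.

```bash
python3 jog.py '[0, 0, 0.0013, 0, 0, 0, 0, 0, 0.0013, 0, 0, 0, 0, 0, 0.0025, 0, 0, 0, 0, 0, 0.0025, 0, 0, 0, -0.0013, 0, 0.0038, 0, 0, 0]'; python3 jog.py '[-0.0013, 0, 0.0038, 0, 0, 0, -0.0013, 0, 0.005, 0, 0, 0, -0.0013, 0, 0.005, 0, 0, 0, -0.0013, 0, 0.005, 0, 0, 0, -0.0013, 0, 0.005, 0, 0, 0]';  python3 jog.py '[-0.0013, 0, 0.005, 0, 0, 0, -0.0013, 0, 0.005, 0, 0, 0, -0.0013, 0, 0.005, 0, 0, 0, -0.0013, 0, 0.005, 0, 0, 0, -0.0013, 0, 0.005, 0, 0, 0]'
```

```text
t: 3.63
ee_pos: [564.6, -283.8, 159.2]
orientation: [1.963, 2.448, -0.0]
ft_force: [-1.3, -2.2, 8.1]
width: 0.7
grasp_force: 3.7
t: 4.05
ee_pos: [566.0, -289.3, 140.2]
orientation: [1.962, 2.447, -0.001]
ft_force: [-1.0, -2.9, 8.1]
width: 0.5
grasp_force: 3.7
t: 4.47
ee_pos: [566.9, -293.5, 120.0]
orientation: [1.963, 2.448, 0.001]
ft_force: [-0.3, 0.8, 8.1]
width: 0.5
grasp_force: 4.0
```

In the tool's units: 4 mm is 0.005.

```bash
python3 jog.py '[0, 0, 0.005, 0, 0, 0, 0, 0, 0.005, 0, 0, 0, 0, 0, 0.005, 0, 0, 0, 0, 0, 0.005, 0, 0, 0, 0, 0, 0.005, 0, 0, 0]'; python3 jog.py '[0, 0, 0.005, 0, 0, 0, 0, 0, 0.005, 0, 0, 0, 0, 0, 0.005, 0, 0, 0, 0, 0, 0.005, 0, 0, 0, 0, 0, 0.005, 0, 0, 0]';  python3 jog.py '[0.0006, 0, 0.005, 0, 0, 0, 0.0006, 0, 0.005, 0, 0, 0, 0, 0, 0.0038, 0, 0, 0, 0, 0, 0.0025, 0, 0, 0, 0, 0, 0, 0, 0, 0]'; python3 - <<'E'
from h import *
s=optics.get_image("scene")
cv2.imwrite("pics/c3.png",cv2.resize(s["img"][130:380,170:390],(660,600),interpolation=2)[:,:,::-1])
E
```

```text
t: 4.88
ee_pos: [568.2, -295.0, 100.8]
orientation: [1.96, 2.445, -0.0]
ft_force: [1.1, -5.5, 9.4]
width: 0.3
grasp_force: 4.6
t: 5.3
ee_pos: [568.2, -294.9, 80.7]
orientation: [1.961, 2.445, 0.0]
ft_force: [0.2, -5.1, 8.2]
width: 0.2
grasp_force: 4.6
t: 5.72
ee_pos: [567.7, -293.7, 67.1]
orientation: [1.961, 2.446, 0.0]
ft_force: [0.8, -4.7, 6.4]
width: 0.7
grasp_force: 3.5
```

View pics/c3.png

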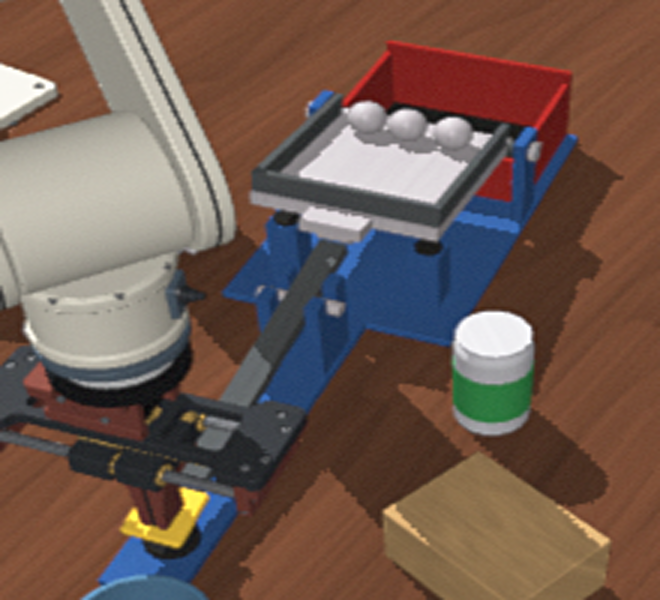

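The flap is up and the balls are rolling off its open edge, around (410,125). I'll hold for a moment so they settle, then look again.

```bash
for i in 1 2 3; do python3 jog.py '[0, 0, 0, 0, 0, 0, 0, 0, 0, 0, 0, 0, 0, 0, 0, 0, 0, 0, 0, 0, 0, 0, 0, 0, 0, 0, 0, 0, 0, 0]' | grep -E "t:|ee|ft"; done; python3 - <<'E'
from h import *
s=optics.get_image("scene");t=optics.get_image("top")
cv2.imwrite("pics/c4.png",np.hstack([cv2.resize(s["img"][130:280,230:380],(400,400),interpolation=2),cv2.resize(t["img"][220:350,190:320],(400,400),interpolation=2)])[:,:,::-1])
E
```

```text
t: 6.18
ee_pos: [567.7, -293.7, 67.3]
ft_force: [1.3, -5.0, 5.2]
t: 6.6
ee_pos: [567.7, -293.7, 67.4]
ft_force: [1.4, -4.9, 5.5]
t: 7.02
ee_pos: [567.7, -293.7, 67.3]
ft_force: [2.0, -6.3, 5.7]
```

View pics/c4.png

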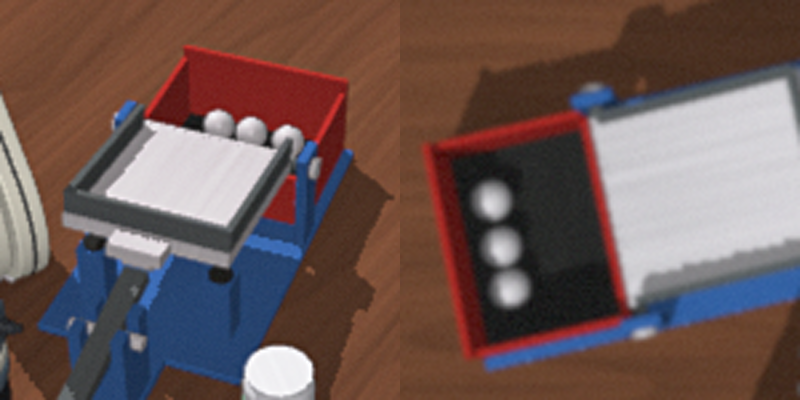

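All three balls are in the tray, at (490,200), (500,247) and (510,288) in the crop. I'll let the lever up along the same arc, slowing towards the end.

In the tool's units: -4 mm is -0.005, -3 mm is -0.0038.

```bash
python3 jog.py '[0, 0, -0.0025, 0, 0, 0, 0, 0, -0.0038, 0, 0, 0, 0, 0, -0.005, 0, 0, 0, 0, 0, -0.005, 0, 0, 0, 0, 0, -0.005, 0, 0, 0]'|grep -E "ee|ft"; python3 jog.py '[0, 0, -0.005, 0, 0, 0, 0, 0, -0.005, 0, 0, 0, 0, 0, -0.005, 0, 0, 0, 0, 0, -0.005, 0, 0, 0, 0, 0, -0.005, 0, 0, 0]'|grep -E "ee|ft";  python3 jog.py '[0, 0, -0.005, 0, 0, 0, 0, 0, -0.005, 0, 0, 0, 0.0013, 0, -0.005, 0, 0, 0, 0.0013, 0, -0.005, 0, 0, 0, 0.0013, 0, -0.005, 0, 0, 0]'|grep -E "ee|ft"; python3 jog.py '[0.0013, 0, -0.005, 0, 0, 0, 0.0013, 0, -0.005, 0, 0, 0, 0.0013, 0, -0.005, 0, 0, 0, 0.0013, 0, -0.005, 0, 0, 0, 0.0013, 0, -0.0038, 0, 0, 0]'|grep -E "ee|ft"; python3 jog.py '[0.0013, 0, -0.0038, 0, 0, 0, 0.0013, 0, -0.0025, 0, 0, 0, 0.0013, 0, -0.0025, 0, 0, 0, 0.0006, 0, -0.0025, 0, 0, 0, 0.0006, 0, -0.0025, 0, 0, 0]'
```

```text
ee_pos: [566.1, -292.1, 83.6]
ft_force: [1.5, -3.7, 5.1]
ee_pos: [565.6, -291.4, 103.3]
ft_force: [1.2, -1.8, 5.2]
ee_pos: [565.0, -288.7, 123.4]
ft_force: [1.0, -4.8, 6.0]
ee_pos: [564.1, -284.0, 142.8]
ft_force: [0.9, -4.1, 7.8]
t: 9.2
ee_pos: [563.1, -279.7, 153.5]
orientation: [1.965, 2.451, 0.0]
ft_force: [0.9, -2.9, 7.4]
width: 0.3
grasp_force: 3.2
```

In the tool's units: -1.5 mm is -0.0019, -1 mm is -0.0013.

```bash
python3 jog.py '[0.0006, 0, -0.0019, 0, 0, 0, 0, 0, -0.0013, 0, 0, 0, 0, 0, -0.0013, 0, 0, 0, 0, 0, -0.0013, 0, 0, 0, 0, 0, -0.0013, 0, 0, 0]'|grep -E "ee|ft"; python3 jog.py '[0, 0, -0.0013, 0, 0, 0, 0, 0, -0.0013, 0, 0, 0, 0, 0, -0.0013, 0, 0, 0, 0, 0, -0.0013, 0, 0, 0, 0, 0, -0.0013, 0, 0, 0]'|grep -E "ee|ft";  python3 jog.py '[0, 0, -0.0013, 0, 0, 0, 0, 0, -0.0013, 0, 0, 0, 0, 0, -0.0013, 0, 0, 0, 0, 0, -0.0013, 0, 0, 0, 0, 0, -0.0013, 0, 0, 0]'
```

```text
ee_pos: [562.6, -278.3, 158.5]
ft_force: [1.6, 1.2, 6.7]
ee_pos: [562.0, -277.4, 162.7]
ft_force: [0.6, 4.0, 1.4]
t: 10.45
ee_pos: [562.5, -279.6, 168.0]
orientation: [-1.965, -2.45, 0.001]
ft_force: [0.0, -0.1, 0.3]
width: 0.8
grasp_force: 0.0
```

In the tool's units: -25 mm is -0.0313, -15 mm is -0.0188.

```bash
python3 jog.py '[0, 0, -0.0063, 0, 0, 0, 0, 0, -0.0188, 0, 0, 0, 0, 0, -0.0313, 0, 0, 0, 0, 0, -0.0313, 0, 0, 0, 0, 0, -0.0313, 0, 0, 0]'|grep -E "ee|ft"; python3 jog.py '[-0.025, -0.025, -0.0125, 0, 0, 0, -0.0313, -0.0313, 0, 0, 0, 0, -0.0313, -0.0313, 0, 0, 0, 0, -0.0313, -0.0313, 0, 0, 0, 0, -0.0313, -0.0313, 0, 0, 0, 0]'|grep -E "ee|ft"; python3 jog.py '[-0.025, -0.025, 0, 0, 0, 0, -0.0125, -0.0125, 0, 0, 0, 0, 0, 0, 0, 0, 0, 0, 0, 0, 0, 0, 0, 0, 0, 0, 0, 0, 0, 0]'; python3 - <<'E'
from h import *
s=optics.get_image("scene");t=optics.get_image("top")
try:
    a=yellow(s,(190,280,250,330))[0];b=yellow(t,(425,225,470,265))[0];print(a,b,tri(s,a,t,b))
except Exception as e: print(e)
cv2.imwrite("pics/c5.png",np.hstack([cv2.resize(s["img"][130:430,90:390],(400,400),interpolation=2),cv2.resize(t["img"][160:360,190:520],(400,400*20//33),interpolation=2).copy() if 0 else cv2.resize(t["img"][130:430,190:490],(400,400),interpolation=2)])[:,:,::-1])
E
```

```text
ee_pos: [562.6, -279.5, 264.3]
ft_force: [0.1, 0.1, 0.0]
ee_pos: [470.8, -423.8, 273.8]
ft_force: [0.9, 0.1, 0.5]
t: 11.7
ee_pos: [449.6, -457.4, 273.1]
orientation: [-1.965, -2.451, -0.001]
ft_force: [-0.1, 0.5, -0.3]
width: 0.7
grasp_force: 0.0
[219.66451613 305.88172043] [445.81203008 241.92230576] [ 564.15308234 -280.49403219  142.16100102]
```

View pics/c5.png

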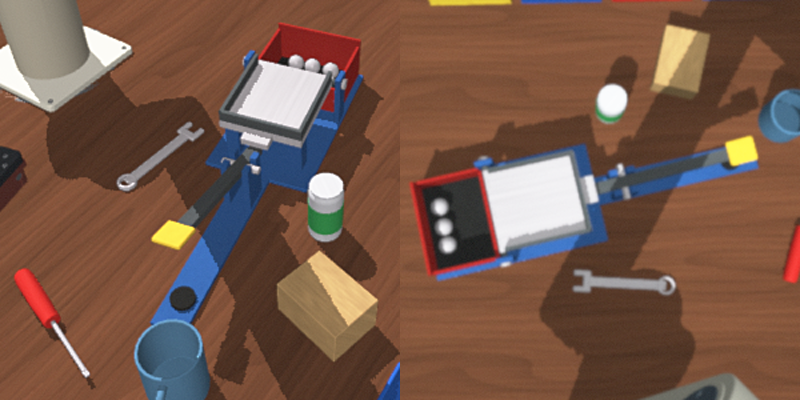

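The balls are in the tray, at (440,205) to (448,245) in the crop. The flap is down, and the pad is within 1 mm of its start position, so the lever is back in its fork. Everything else is where it was and the robot is clear.

```bash
python3 -c "
from workcell import ctrl, optics
print(ctrl.close_job())"
```

```text
the job is handed in; nothing more can be done
None
```

The job is done and handed in at about 12 s: all three balls are in the red tray, the lever was let up gently until the flap was fully down, and the arm is clear with nothing else on the bench disturbed.

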